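# Lock the office stamps away and turn the calendar

### The arm

A 7-joint arm with a two-finger parallel gripper is mounted at the origin on the work surface. World frame = base frame: x ahead of the robot, y to its left, z up, the work surface at z = 0. Lengths are in mm, angles in rad, forces in N, time in s.
With the tool pointing down it reaches from about 400 to 875 mm from the base axis. Payload 19.3 kg.
Tool frame: the origin (TCP) lies at the very end of the fingers, on their centre line; the grasp point (between the pads) lies 19 mm behind it (grip_point_offset is the z of the grasp point in the tool frame, in mm); z points along the fingers, x is the direction in which the jaws open and shut, and the axes are right-handed (so a half turn about z gives the same grasp; the last joint's range is limited). The gripper opens to 85 mm and grips with 20 to 120 N. Pads are 22 mm wide; open, the fingers measure 114 mm over their backs; the gripper's body (76 mm by 85 mm) begins 54 mm behind the grasp point. The pads swing forward as they close: fully open they stand 13 mm farther back than shut.
Start: joints at [1.214, 0.521, -0.036, 1.599, 0.021, 1.021, -0.113], TCP at [176.775, -599.471, 231.291] pointing down, gripper open.
Joint ranges: [-2.91, 2.91], [-0.3, 2.13], [-1.5, 1.42], [0.17, 2.43], [-1.26, 4.41], [0.16, 1.93], [-2.52, 2.52]. Speed limits (rad/s): [1.89, 1.89, 2.39, 2.39, 3.01, 3.01, 3.01].

### API

Orientations are given as a 3x3 rotation matrix whose columns are the frame's x, y, z axes.
In Python, from workcell import movep, movel, goto_joints, open_gripper, clamp, wait, inverse_kinematics, read_state, camera, PlanningError, finish_job, grip_point_offset gives the robot as it stands. Calls block until the motion is done:
- movep(position, orientation): joint-space move of the TCP to a pose.
- movel(position, frame=None, max_speed=150, guard=None): straight line of the TCP; frame=None keeps the orientation; max_speed is the mean speed in mm/s. With guard (N) it stops when the force on the tool has changed by that much, and returns True; else False.
- goto_joints(angles): joint-space move.
- open_gripper() and clamp(): open the fingers fully, or close them until they stop; the grip force is fixed at half the most.
- wait(seconds).
- inverse_kinematics(position, orientation): joint angles nearest the present ones, or None.
- read_state(): the state.
- camera(name): name is "scene" or "top"; returns a dict with "image" (480x640x3 uint8, blue, green, red), "range_z" (480x640 float32, mm along the optical axis (not along the pixel's ray), 0 where there is no reading), "fx", "fy", "cx", "cy" (pixels), "cam_to_world" (4x4, takes a point from camera to world coordinates). Camera axes: x right, y up, looking along -z (the intrinsics and any distortion apply to the point x, -y, -z); pixel columns grow to the right and rows downward; lengths in mm; the calibration is good to about 2 mm. A picture is of the moment at which its call begins.
A pose or a line that the arm cannot do raises PlanningError and nothing moves.
- finish_job(): hands the job in, once; it reports no verdict.
The state is a dict: "time": time; "qpos": joint angles; "qvel": joint speeds; "joint_efforts": joint torques, N m; "eef_pos": TCP position; "tool_rot": TCP orientation; "ft_force": force on the tool from outside, world axes, zero at the start; "torque": the same for the moment, N m; "finger_gap": finger opening in mm.
Only numpy, scipy, OpenCV 4.12 (cv2) and the standard library are available. Lean on these libraries where they do the work, as an engineer would, in place of code of your own. Each camera call takes 0.05 s, during which the arm holds its last target. There are 200 camera calls.

### The job

Close the counter for the day: first throw all three locking levers of the stamp rack fully back, away from the pockets, to open it. They are interlocked and the order changes from day to day, so a lever that stops early is blocked: do not force it (never press on the rack or its levers harder than about 50 N), throw another first. With all three open, stand every stamp from the desk upright in a pocket of its own, then throw all three levers fully forward again to lock the rack, and last of all turn the desk calendar's leaf right over its rings so that it lies flat with its other face up; leave the other things on the desk where they are.

Things in the scene. Friction and masses are not known exactly. Their poses are not given: they have to be found in the camera images.
- rack: fixed grey stamp rack, 165 (x) by 254 mm (y); origin on the desk at the centre of the middle pocket. Its -x side is a row of three open pockets along y, 61 mm square, floor 8 mm and walls 30 mm above the desk; at x = 30 to 122 mm is the lever housing, 84 mm high. Each end lever is interlocked with the middle one: by a hidden setting either it or the middle lever must be fully open first (rarely, either will do); they lock again in any order
- pocket0 (a point): centre of the floor of the +y pocket (rack y = 85 mm), axes as the rack's. A lever's raised tongue and handle stay at rack x above 40 mm, so there is room over the pocket for a gripper that lies along the row
- pocket1 (a point): centre of the floor of the middle pocket (rack y = 0 mm), axes as the rack's. A lever's raised tongue and handle stay at rack x above 40 mm, so there is room over the pocket for a gripper that lies along the row
- pocket2 (a point): centre of the floor of the -y pocket (rack y = -85 mm), axes as the rack's. A lever's raised tongue and handle stay at rack x above 40 mm, so there is room over the pocket for a gripper that lies along the row
- lever0 (a joint): angle of the +y lever. 0 = locked (handle leans 40 deg to rack -x, tongue level over the pocket), 1.4 = open (leans 40 deg to +x, tongue up). Stays where left; turns with 2 to 5 N at the handle. Blocked, it gives at most 0.15 rad, then stops hard; thrown fully (it may settle back to 1.2) it frees the next. Never press it above 50 N
- lever1 (a joint): angle of the middle lever. 0 = locked (handle leans 40 deg to rack -x, tongue level over the pocket), 1.4 = open (leans 40 deg to +x, tongue up). Stays where left; turns with 2 to 5 N at the handle. Blocked, it gives at most 0.15 rad, then stops hard; thrown fully (it may settle back to 1.2) it frees the next. Never press it above 50 N
- lever2 (a joint): angle of the -y lever. 0 = locked (handle leans 40 deg to rack -x, tongue level over the pocket), 1.4 = open (leans 40 deg to +x, tongue up). Stays where left; turns with 2 to 5 N at the handle. Blocked, it gives at most 0.15 rad, then stops hard; thrown fully (it may settle back to 1.2) it frees the next. Never press it above 50 N
- lever0_grip (a point): centre of the black grip (22 mm round, 28 mm long along rack y) at the top of the lever's handle, a steel bar 10x16 mm, 85 mm from the hinge axis; the axis runs along rack y at rack x = 72 mm, 82 mm above the desk. The grip is 147 mm above the desk at either end of its swing and 167 mm in the middle; it can be pushed by closed fingers
- lever1_grip (a point): centre of the black grip (22 mm round, 28 mm long along rack y) at the top of the lever's handle, a steel bar 10x16 mm, 85 mm from the hinge axis; the axis runs along rack y at rack x = 72 mm, 82 mm above the desk. The grip is 147 mm above the desk at either end of its swing and 167 mm in the middle; it can be pushed by closed fingers
- lever2_grip (a point): centre of the black grip (22 mm round, 28 mm long along rack y) at the top of the lever's handle, a steel bar 10x16 mm, 85 mm from the hinge axis; the axis runs along rack y at rack x = 72 mm, 82 mm above the desk. The grip is 147 mm above the desk at either end of its swing and 167 mm in the middle; it can be pushed by closed fingers
- stamp_a: hand stamp with a slim round steel waist on the desk: foot 48x48x22 mm, waist, then a wooden grip 30x30 mm square, spanning 36 to 62 mm above the underside; 0.1 to 0.2 kg. Origin at the centre of its underside, z up, x and y along the foot's and the grip's sides. Absent in some runs
- stamp_b: hand stamp with a broad grey waist on the desk: foot 48x48x22 mm, waist, then a wooden grip 30x30 mm square, spanning 36 to 62 mm above the underside; 0.1 to 0.2 kg. Origin at the centre of its underside, z up, x and y along the foot's and the grip's sides. Absent in some runs
- stamp_c: hand stamp with a flat aluminium waist on the desk: foot 48x48x22 mm, waist, then a wooden grip 30x30 mm square, spanning 36 to 62 mm above the underside; 0.1 to 0.2 kg. Origin at the centre of its underside, z up, x and y along the foot's and the grip's sides. Absent in some runs
- calendar: fixed ring-bound desk calendar lying open, base 205 mm (x) by 160 mm (y), page blocks 25 mm high on both sides. Origin at the desk under the rings; the rings' axis runs along its y, 30 mm above the desk. The leaf starts on its +x side
- leaf (a joint): angle of the calendar's single stiff leaf about the rings: 0 = lying on the +x side (picture up), 3.14 = turned over, flat on the -x side (month grid up). The leaf is 150 mm (y) by 94 mm from the rings, 4 mm thick, 60 g; nearly free, it falls to the side it leans to
- leaf_tab (a point): point on the leaf's grey tab, 118 mm from the rings' axis and 30 mm above the desk when flat; the tab is 40 mm wide along the calendar's y, 5 mm thick, runs from 94 to 130 mm from the rings and is clear of the desk below: it can be pinched across its 40 mm width from above and pivots between the fingers
- mug: loose white mug, 76 mm wide, 90 tall (bystander)
- tin: loose red tin 90x60x35 mm (bystander)
- stapler: loose stapler 130x36x43 mm (bystander)
- glue: loose small bottle, 42 mm wide, 85 tall (bystander)
- notes: loose pad of sticky notes 76x76x18 mm (bystander)
- tape: loose roll of tape, 80 mm wide, 24 high (bystander)

How it is judged:
By the outcome, as a careful person would: the job done as asked, in the order asked, and still so for the second after the job is handed in, with the robot touching nothing.
Of stamp_a, stamp_b, stamp_c only 2 to 3 are there at a start; the rules pass over those that are not, and their reading is None.
At some moment in a run one of stamp_a, stamp_b, stamp_c may be knocked a few centimetres aside while the robot is not near it.
It also fails if it takes over 210 s, if anything falls off the work surface, if the arm or the gripper's body presses on something with over 40 N, if the wrist force passes 120 N, or if a joint passes its speed limit or range.

## Working session

There is one attempt and no reset: what is moved stays moved. The work goes in short steps, each a Python script; the robot and the scene stay as the last script left them, time stands still between calls to the robot, and variables do not carry over. Pictures are saved under pics/ and viewed, about 12 in all and at most 16, crops included, and the job is handed in when it is done.

```bash
ls; mkdir -p pics; python3 - <<'E'
from workcell import *
import cv2,numpy as np,pickle
for n in("scene","top"):
    c=camera(n); cv2.imwrite(f"pics/{n}0.png",c["image"]); pickle.dump(c,open(f"{n}0.pkl","wb"))
    print(n,c["fx"],c["cx"],c["cy"],c["cam_to_world"].round(3).tolist(),[k for k in c])
s=read_state();print(s["time"],s["eef_pos"],s["tool_rot"],s["finger_gap"],grip_point_offset)
E
```

```text
pics
scene 465.79984799332567 332.0377724512724 235.6874004641887 [[-0.231, -0.81, 0.538, 1186.471], [0.973, -0.193, 0.128, 110.09], [0.001, 0.553, 0.833, 1063.901], [0.0, 0.0, 0.0, 1.0]] ['image', 'range_z', 'fx', 'fy', 'cx', 'cy', 'cam_to_world']
top 497.0215020855611 318.942913108145 234.1059932923021 [[0.004, 0.985, -0.17, 337.767], [-1.0, 0.0, -0.022, -44.904], [-0.022, 0.17, 0.985, 1518.72], [0.0, 0.0, 0.0, 1.0]] ['image', 'range_z', 'fx', 'fy', 'cx', 'cy', 'cam_to_world']
0.1 [ 176.68969591 -599.19255413  230.7811728 ] [[ 2.82854855e-01 -9.59162662e-01 -3.45833185e-04]
 [-9.59162183e-01 -2.82855060e-01  9.59792355e-04]
 [-1.01841766e-03  6.02281856e-05 -9.99999480e-01]] 85.59970276491144 -18.700000000000003
```

View pics/top0.png

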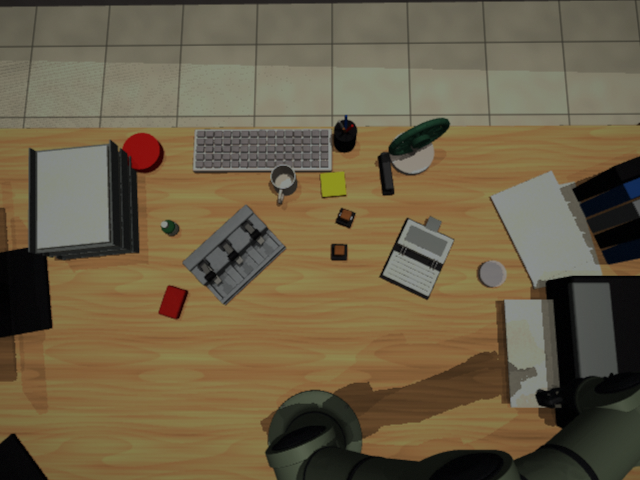

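View pics/scene0.png

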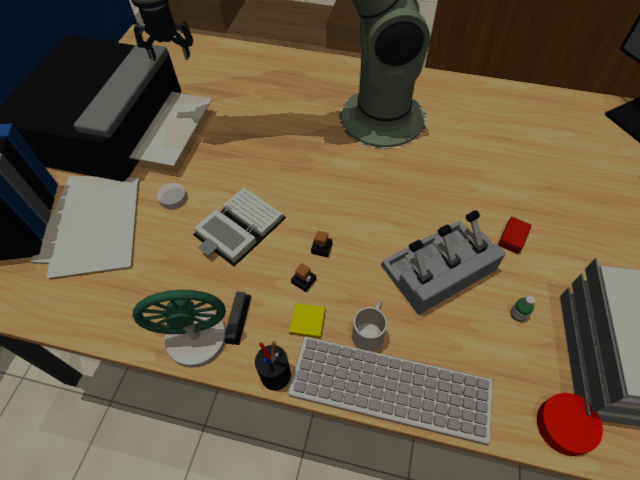

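```bash
cat > h.py <<'E'
from workcell import *
import cv2,numpy as np,pickle
def cloud(c,step=1):
    """world points (N,3), pixel grid kept: HxWx3"""
    z=c["range_z"]; v,u=np.mgrid[0:480,0:640]
    p=np.stack([(u-c["cx"])/c["fx"]*z,-(v-c["cy"])/c["fy"]*z,-z],-1)
    T=np.array(c["cam_to_world"]); w=p@T[:3,:3].T+T[:3,3]
    w[z<=0]=np.nan; return w
def px(c,P):
    T=np.linalg.inv(np.array(c["cam_to_world"])); q=T[:3,:3]@np.array(P,float)+T[:3,3]
    return c["cx"]+c["fx"]*q[0]/-q[2], c["cy"]+c["fy"]*q[1]/q[2]
def blobs(w,zlo,zhi,box,minn=8):
    m=((w[...,2]>zlo)&(w[...,2]<zhi)&(w[...,0]>box[0])&(w[...,0]<box[1])&(w[...,1]>box[2])&(w[...,1]<box[3])).astype(np.uint8)
    n,l=cv2.connectedComponents(m)
    return [w[l==i] for i in range(1,n) if (l==i).sum()>=minn]
def rect(P):
    (cx,cy),(a,b),t=cv2.minAreaRect(P[:,:2].astype(np.float32)); return [round(v,1) for v in(cx,cy,a,b,t)]
E
python3 - <<'E'
from h import *
for n in("scene","top"):
    c=pickle.load(open(n+"0.pkl","rb")); w=cloud(c)
    print(n,"desk z",np.nanmedian(w[300:320,300:320,2]) if n=="top" else np.nanmedian(w[200:215,330:360,2]))
    for lo,hi in((10,200),(50,70),(76,92),(120,200)):
        print(lo,hi)
        for P in blobs(w,lo,hi,(330,850,-420,480)): print("  ",len(P),rect(P),"z",np.percentile(P[:,2],[5,50,95]).round(0),P.mean(0).round(0))
E
```

```text
scene desk z -0.8145870998084774
10 200
   3250 [542.4, -316.1, 155.3, 224.8, 64.3] z [18. 28. 35.] [ 540. -309.   28.]
   5897 [532.5, 242.9, 167.0, 257.5, 43.4] z [ 20.  80. 148.] [562. 248.  76.]
   730 [393.2, 428.8, 60.2, 92.3, 73.4] z [18. 33. 37.] [400. 426.  31.]
   377 [544.3, -70.6, 49.0, 50.4, 89.7] z [14. 23. 63.] [552. -68.  36.]
   411 [651.8, -91.1, 49.4, 48.4, 70.5] z [13. 25. 63.] [659. -88.  37.]
   1619 [793.7, -262.2, 126.0, 124.2, 6.4] z [ 12.  43. 181.] [ 818. -234.   73.]
   417 [622.8, 445.7, 42.4, 33.0, 69.8] z [16. 53. 85.] [626. 443.  52.]
   44 [843.9, -294.0, 12.2, 33.2, 0.4] z [168. 172. 174.] [ 845. -297.  172.]
   4855 [770.6, 170.5, 440.0, 158.8, 90.0] z [19. 30. 82.] [813. 159.  34.]
   964 [757.3, -52.7, 79.1, 77.0, 4.3] z [14. 17. 21.] [759. -52.  17.]
50 70
   130 [545.3, -70.1, 29.2, 33.4, 88.7] z [54. 61. 64.] [547. -70.  60.]
   354 [598.3, 284.2, 84.3, 264.5, 23.9] z [51. 61. 69.] [615. 252.  61.]
   150 [651.7, -90.8, 29.6, 31.0, 68.6] z [52. 61. 64.] [654. -90.  60.]
   160 [622.5, 445.5, 40.1, 31.7, 68.0] z [51. 58. 66.] [625. 444.  58.]
  
[... 2907 characters left out ...]
 83. 88.] [615. 447.  83.]
   12 [611.3, 155.8, 14.7, 10.6, 37.4] z [77. 79. 80.] [611. 157.  79.]
   39 [568.3, 161.2, 21.3, 14.6, 45.2] z [80. 86. 90.] [568. 161.  86.]
   8 [542.6, 220.6, 6.7, 13.0, 27.4] z [76. 77. 78.] [543. 221.  77.]
   15 [524.3, 277.4, 21.5, 14.4, 60.8] z [76. 77. 81.] [521. 277.  78.]
   44 [508.6, 221.9, 20.8, 16.7, 46.5] z [80. 85. 89.] [508. 222.  85.]
120 200
   329 [837.4, -269.1, 22.2, 118.7, 13.2] z [127. 160. 193.] [ 835. -266.  159.]
   95 [578.8, 171.6, 38.1, 27.5, 44.8] z [126. 155. 162.] [575. 168. 151.]
   102 [520.2, 232.0, 37.7, 27.0, 43.6] z [127. 154. 161.] [517. 228. 150.]
   106 [462.2, 294.8, 39.6, 27.5, 46.7] z [123. 154. 161.] [459. 290. 150.]
```

```bash
cat >> h.py <<'E'
RO=np.array([502.4,215.2]); RA=np.radians(43.6)
RX=np.array([np.cos(RA),np.sin(RA)]); RY=np.array([-RX[1],RX[0]])
def rk(x,y,z): return np.array([*(RO+x*RX+y*RY),z])
def R(yaw): c,s=np.cos(yaw),np.sin(yaw); return np.array([[c,s,0],[s,-c,0],[0,0,-1.]])
def best(pos,yaw):
    """down orientation with jaws along yaw, of the two half turns the one with the easier wrist"""
    q0=read_state()["qpos"]; o=[]
    for y in(yaw,yaw+np.pi):
        q=inverse_kinematics(pos,R(y))
        if q is not None: o.append((np.abs(np.array(q)-q0).max()+0.3*abs(q[6]),y))
    return R(min(o)[1])
RROW=lambda pos: best(pos,RA+np.pi/2)
def st(t=""):
    s=read_state(); print(t,"t=%.1f"%s["time"],"pos",np.round(s["eef_pos"],1),"F",np.round(s["ft_force"],1),"gap %.1f"%s["finger_gap"]); return s
def rackx():
    d=np.array(read_state()["eef_pos"])[:2]-RO; return round(float(d@RX),1)
ZP=130
def throw_open(i):
    y=(85,0,-85)[i]
    a=rk(-25,y,205); movep(a,RROW(a)); movel(rk(-25,y,ZP),max_speed=200)
    hit=movel(rk(109,y,ZP),max_speed=70,guard=14); x=rackx(); st(f"lever{i} stopped={hit} at rack x {x} (full about 104)")
    movel(rk(x-12,y,ZP),max_speed=150); movel(rk(x-20,y,205),max_speed=250); return x>95
E
python3 - <<'E'
from h import *
clamp(); st()
print(throw_open(0))
E
```

```text
t=0.9 pos [ 176.8 -599.5  231.3] F [-0.6  0.4  0.3] gap 0.3
lever0 stopped=True at rack x 97.5 (full about 104) t=6.1 pos [514.3 344.2 129.6] F [-5.1 -7.2 12.1] gap -0.0
True
```

```bash
cat >> h.py <<'E'
def levers():
    """grip blobs in rack frame from both views -> lever angle"""
    for n in("scene","top"):
        w=cloud(camera(n)); out=[]
        d=w[...,:2]-RO; x=d@RX; y=d@RY
        for yc in(85,0,-85):
            m=(w[...,2]>128)&(w[...,2]<185)&(abs(y-yc)<18)&(x>-10)&(x<160)
            if m.sum()<15: out.append(None); continue
            P=np.c_[x[m],w[m][:,2]]; a=np.degrees(np.arctan2(P[:,0]-72,P[:,1]-82))
            out.append((m.sum(),np.round(np.radians(np.median(a)+40),2),P[:,0].min().round(),P[:,0].max().round()))
        print(n,out)
E
python3 - <<'E'
from h import *
a=rk(-60,0,260); movel(a,max_speed=250); levers()
E
```

```text
scene [(np.int64(212), np.float64(1.33), np.float64(57.0), np.float64(138.0)), (np.int64(167), np.float64(0.07), np.float64(8.0), np.float64(41.0)), (np.int64(178), np.float64(0.08), np.float64(7.0), np.float64(44.0))]
top [(np.int64(57), np.float64(1.33), np.float64(118.0), np.float64(139.0)), None, (np.int64(88), np.float64(0.07), np.float64(6.0), np.float64(38.0))]
```

```bash
python3 - <<'E'
from h import *
r=[throw_open(2),throw_open(1)]; print(r)
if not all(r) and r[1]: print(throw_open(2))
movel(rk(-60,0,260),max_speed=250); levers(); st()
c=camera("top"); cv2.imwrite("pics/top1.png",cv2.resize(c["image"][180:320,140:480],None,fx=2.3,fy=2.3))
w=cloud(c)
for P in blobs(w,50,70,(480,720,-180,0)): print(len(P),rect(P))
# calendar extents in its frame
CA=np.radians(-25.2); X=np.array([np.cos(CA),np.sin(CA)]); Y=np.array([-X[1],X[0]]); O=np.array([526.5,-308.5])
for n in("scene","top"):
    w=cloud(pickle.load(open(n+"0.pkl","rb"))); d=w[...,:2]-O; x=d@X; y=d@Y; z=w[...,2]
    near=(abs(x)<160)&(abs(y)<100)
    t=near&(z>20)&(z<45)&(x>100)&(abs(y)<60); print(n,"tab x",np.percentile(x[t],[2,98]).round(1),"y",np.percentile(y[t],[2,98]).round(1),"z",np.median(z[t]).round(1))
    b=near&(z>17)&(z<45)&(abs(y)<60); print(" -x edge",x[b].min().round(1)); 
    l=near&(z>22)&(z<45)&(x<85); print(" y",np.percentile(y[l],[1,99]).round(1), "ring z>35 x",np.median(x[near&(z>33)&(abs(x)<40)]).round(1))
E
```

```text
lever2 stopped=True at rack x 1.1 (full about 104) t=9.5 pos [561.9 154.3 129.5] F [-2.3 -3.4 -0.4] gap -0.1
lever1 stopped=True at rack x 97.8 (full about 104) t=12.7 pos [573.  282.8 129.7] F [-6.3 -7.1 11.9] gap -0.3
[False, True]
lever2 stopped=True at rack x 97.9 (full about 104) t=16.1 pos [631.7 221.4 129.7] F [-7.7 -6.8 12.6] gap 0.0
True
scene [(np.int64(213), np.float64(1.33), np.float64(58.0), np.float64(138.0)), (np.int64(215), np.float64(1.33), np.float64(57.0), np.float64(138.0)), (np.int64(216), np.float64(1.33), np.float64(58.0), np.float64(138.0))]
top [(np.int64(56), np.float64(1.33), np.float64(117.0), np.float64(137.0)), None, (np.int64(127), np.float64(1.3), np.float64(55.0), np.float64(137.0))]
 t=17.8 pos [459.8 174.  259.4] F [-0.5 -0.9 -0.7] gap 0.2
103 [649.3, -91.3, 29.7, 30.2, 68.9]
103 [533.9, -14.4, 30.5, 26.7, 0.3]
scene tab x [101.  129.7] y [-19.4  19.4] z 32.3
 -x edge -95.2
 y [-73.   75.3] ring z>35 x 24.7
top tab x [100.4 128.3] y [-19.8  17.6] z 32.4
 -x edge -95.6
 y [-73.7  73.2] ring z>35 x 22.8
```

View pics/top1.png

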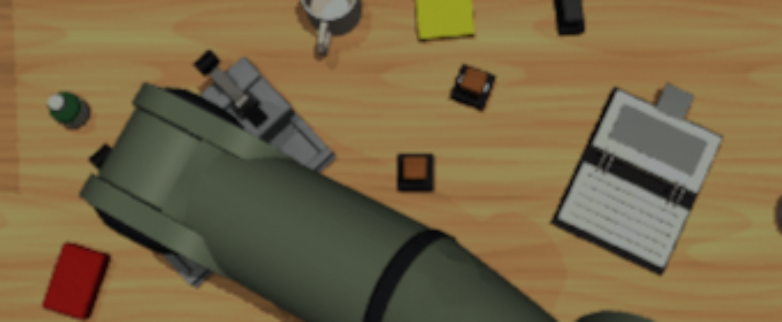

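```bash
cat >> h.py <<'E'
def stamps():
    r=[]
    for n in("top","scene"):
        w=cloud(camera(n))
        for P in blobs(w,50,70,(440,740,-200,90),40):
            q=rect(P)
            if not(22<q[2]<38 and 22<q[3]<38): continue
            f=[B for B in blobs(w,9,75,(440,740,-200,120),100) if np.hypot(*(np.array(rect(B)[:2])-q[:2]))<12]
            r.append((n,q[0],q[1],q[4]%90,rect(f[0])[4]%90 if f else None, rect(f[0])[2:4] if f else None))
    return r
def pick(xy,yaw,z=29):
    a=np.array([*xy,180.]); open_gripper(); Rm=best(a,yaw); movep(a,Rm); movel([*xy,z+6],max_speed=250)
    hit=movel([*xy,z],max_speed=40,guard=12); clamp(); s=st(f"pick hit={hit}"); movel([*xy,205.],max_speed=200); return st("lifted")["finger_gap"]
def place(i,z=29,dx=-1):
    y=(85,0,-85)[i]; a=rk(dx,y,205); movep(a,RROW(a)); movel(rk(dx,y,z+22),max_speed=200)
    hit=movel(rk(dx,y,z+9),max_speed=40,guard=10); st(f"place hit={hit} rackx {rackx()}"); open_gripper(); movel(rk(dx,y,205),max_speed=200)
E
python3 - <<'E'
from h import *
r=stamps()
for q in r: print(q)
n=[q for q in r if q[1]<590]
xy=np.mean([q[1:3] for q in n],0); a=[(q[4] if q[4] is not None else q[3]) for q in n]; a=np.degrees(np.angle(np.mean(np.exp(4j*np.radians(a)))))/4
print(xy,a)
yaw=min((abs((np.radians(a)+k*np.pi/2)-(RA+np.pi/2)),np.radians(a)+k*np.pi/2) for k in range(-1,4))[1]
if pick(xy,yaw)>20: place(2)
for q in stamps(): print(q)
c=camera("scene"); cv2.imwrite("pics/s2.png",cv2.resize(c["image"][180:340,270:530],None,fx=3,fy=3)); st()
E
```

```text
('top', 649.6, -91.2, 68.7, 69.9, [47.8, 54.6])
('top', 533.7, -14.4, 0.3, 0.0, [47.2, 45.9])
('scene', 536.0, -14.1, 3.4, 1.6, [47.9, 47.9])
('scene', 651.8, -91.2, 70.7, 69.0, [48.7, 49.4])
[534.85 -14.25] 0.8
pick hit=False t=21.2 pos [534.9 -14.2  29.1] F [ 0.2 -0.5  4.3] gap 29.1
lifted t=22.2 pos [534.3 -14.5 203.9] F [ 0.2 -0.  -2.5] gap 29.5
place hit=False rackx -1.0 t=24.3 pos [560.2 153.   37.9] F [ 0.3  0.  -1.8] gap 29.2
('top', 649.5, -91.2, 68.6, 69.7, [47.6, 54.6])
('scene', 651.3, -90.7, 67.6, 70.7, [49.8, 48.6])
 t=26.0 pos [559.9 152.8 204. ] F [-0.4  0.2  0.6] gap 85.2
```

View pics/s2.png

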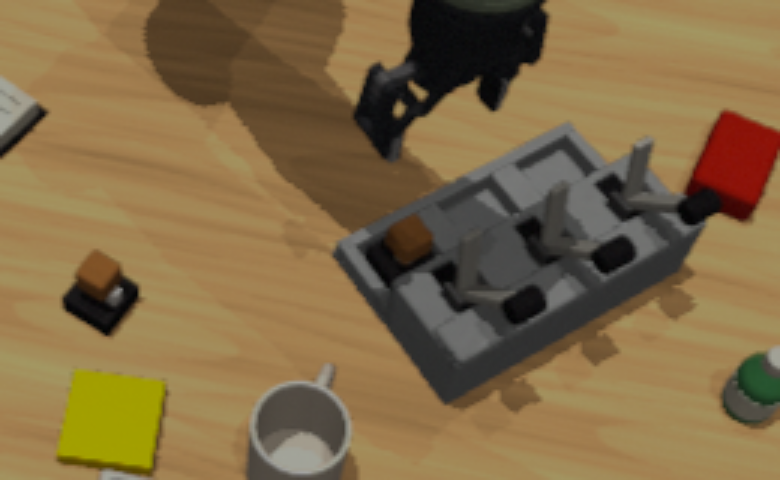

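Stamp 1 stands upright in the -y pocket (image about 405,245), all three levers are back, and the second stamp is at about (100,290). Next is the second stamp.

```bash
cat >> h.py <<'E'
def close(i):
    y=(85,0,-85)[i]
    a=rk(172,y,215); movep(a,RROW(a)); movel(rk(172,y,ZP),max_speed=200)
    hit=movel(rk(35,y,ZP),max_speed=70,guard=14); x=rackx(); st(f"close{i} stopped={hit} at rack x {x} (full about 46)")
    movel(rk(x+12,y,ZP),max_speed=150); movel(rk(x+20,y,215),max_speed=250); return x<50
E
python3 - <<'E'
from h import *
n=stamps(); xy=np.mean([q[1:3] for q in n],0); a=69.6; print(len(n),xy)
yaw=min((abs((np.radians(a)+k*np.pi/2)-(RA+np.pi/2)),np.radians(a)+k*np.pi/2) for k in range(-1,4))[1]
if pick(xy,yaw)>20: place(0)
movel(rk(-60,0,230),max_speed=250)
c=camera("scene"); cv2.imwrite("pics/s3.png",cv2.resize(c["image"][170:330,350:550],None,fx=3,fy=3)); cv2.imwrite("pics/full3.png",c["image"]);levers()
w=cloud(c); d=w[...,:2]-RO; x=d@RX; y=d@RY
for yc in(85,0,-85):
    m=(abs(x)<26)&(abs(y-yc)<26); t=m&(w[...,2]>62)&(w[...,2]<80); print(yc,"top z",np.median(w[t][:,2]) if t.any() else None, x[t].mean() if t.any() else 0,(y[t].mean()-yc) if t.any() else 0)
E
```

```text
2 [650.5 -90.8]
pick hit=False t=28.9 pos [650.6 -90.8  29.1] F [-0.2 -0.   2.2] gap 29.1
lifted t=30.0 pos [650.  -91.  203.8] F [-1.   0.2 -1.5] gap 28.9
place hit=False rackx -1.0 t=32.9 pos [443.  276.1  37.9] F [-0.5 -1.  -0.7] gap 29.3
scene [(np.int64(211), np.float64(1.33), np.float64(58.0), np.float64(139.0)), (np.int64(216), np.float64(1.32), np.float64(58.0), np.float64(139.0)), (np.int64(222), np.float64(1.33), np.float64(58.0), np.float64(138.0))]
top [(np.int64(107), np.float64(1.32), np.float64(108.0), np.float64(136.0)), None, (np.int64(128), np.float64(1.3), np.float64(55.0), np.float64(138.0))]
85 top z 68.10290080538641 0.2698844633181199 -2.146767422880856
0 top z None 0 0
-85 top z 68.62185563013406 1.4038222671201883 -1.1797538648816044
```

View pics/s3.png

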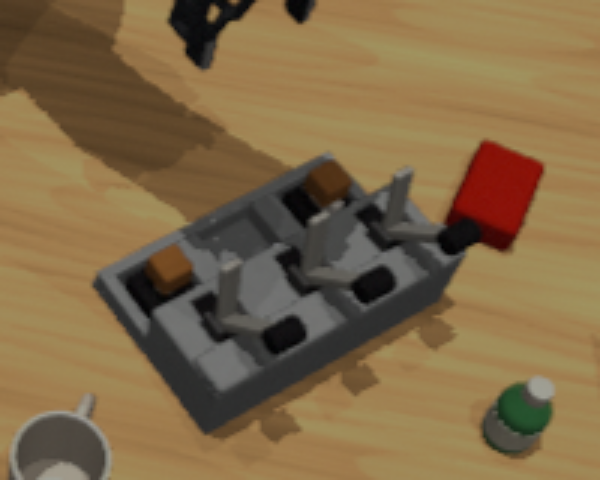

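View pics/full3.png

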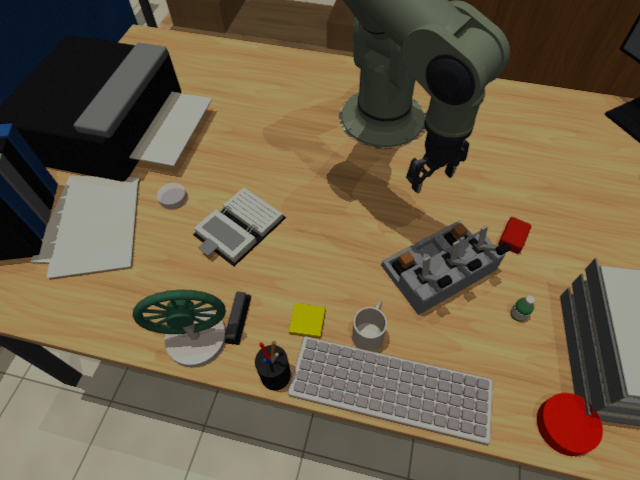

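Both stamps stand in the end pockets and no third one is on the desk. Next, lock the levers.

```bash
python3 - <<'E'
from h import *
clamp(); movel(rk(-60,0,290),max_speed=250); a=rk(172,-85,290); movep(a,RROW(a))
print([close(i) for i in(2,1,0)])
a=rk(60,30,300); movel(a,max_speed=250)
a=np.array([420.,-60,300]); movep(a,best(a,np.radians(64.8))); levers(); st()
E
```

```text
close2 stopped=True at rack x 45.8 (full about 46) t=40.0 pos [594.3 185.1 130.7] F [2.6 3.  5.4] gap -0.1
close1 stopped=True at rack x 45.7 (full about 46) t=43.5 pos [535.6 246.6 130.7] F [3.  3.1 6.1] gap -0.2
close0 stopped=True at rack x 45.5 (full about 46) t=47.0 pos [476.8 308.1 130.7] F [2.8 3.8 5.1] gap 0.2
[True, True, True]
scene [(np.int64(162), np.float64(0.07), np.float64(9.0), np.float64(40.0)), (np.int64(166), np.float64(0.07), np.float64(8.0), np.float64(40.0)), (np.int64(175), np.float64(0.08), np.float64(9.0), np.float64(42.0))]
top [(np.int64(90), np.float64(0.05), np.float64(5.0), np.float64(39.0)), (np.int64(96), np.float64(0.06), np.float64(6.0), np.float64(39.0)), (np.int64(92), np.float64(0.05), np.float64(5.0), np.float64(39.0))]
 t=49.8 pos [420.5 -59.  300. ] F [-0.  -0.1  0.4] gap -0.1
```

```bash
cat >> h.py <<'E'
CA=np.radians(-25.2); CX=np.array([np.cos(CA),np.sin(CA)]); CO=np.array([526.5,-308.5]); TT=16
def tab(th,r=118,up=0): return np.array([*(CO+r*np.cos(th)*CX),30+r*np.sin(th)-TT+up])
E
python3 - <<'E'
from h import *
open_gripper(); a=tab(0,up=150); Rm=best(a,CA+np.pi/2)
print([inverse_kinematics(tab(t),Rm) is not None for t in np.radians([0,45,90,135,180])])
movep(a,Rm); movel(tab(0,up=20),max_speed=200); hit=movel(tab(0),max_speed=50,guard=12); st(f"at tab hit={hit}")
if not hit:
    clamp(); g=st("clamped")["finger_gap"]
    for d in range(10,181,10):
        movel(tab(np.radians(d)),max_speed=80)
        s=read_state(); f=np.linalg.norm(s["ft_force"])
        if d%30==0 or f>20: print(d,round(f,1),round(s["finger_gap"],1))
        if f>45: print("stop");break
c=camera("scene"); cv2.imwrite("pics/s4.png",cv2.resize(c["image"][130:330,130:400],None,fx=2.9,fy=2.9)); st()
E
```

```text
[True, True, True, True, True]
at tab hit=False t=53.4 pos [ 633.2 -358.6   13.8] F [-0.9 -0.3  0.8] gap 85.2
clamped t=53.9 pos [ 633.  -360.    14.7] F [-3.9 -3.7  7. ] gap 38.4
30 10.8 38.0
60 15.5 38.1
90 1.2 17.8
120 0.8 0.2
150 0.6 0.2
180 0.3 -0.1
 t=61.3 pos [ 420.  -258.2   14.2] F [ 0.2  0.8 -0.4] gap -0.1
```

View pics/s4.png

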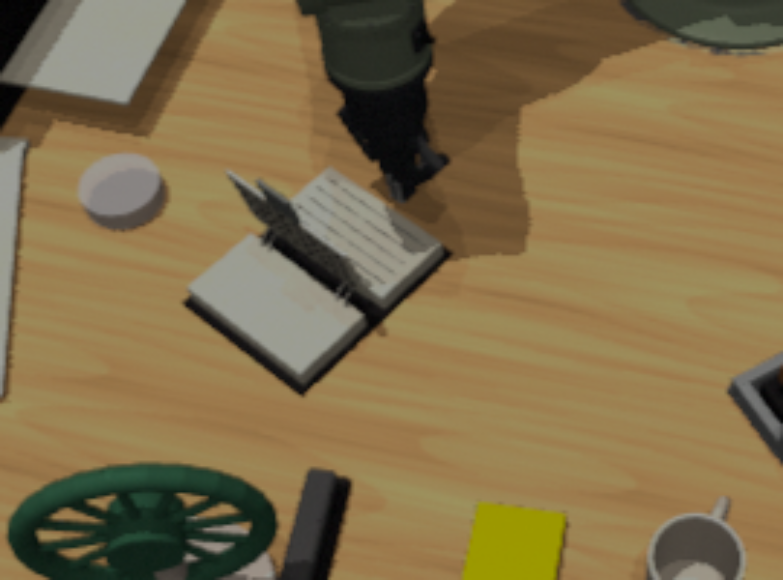

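The tab slipped out near 85° and the leaf is still in mid-swing. I'll let it settle and look again.

```bash
python3 - <<'E'
from h import *
wait(0.8)
for n in("scene","top"):
    c=camera(n); w=cloud(c); d=w[...,:2]-CO; x=d@CX; y=d@np.array([-CX[1],CX[0]]); z=w[...,2]
    for lo in range(-140,140,20):
        m=(x>lo)&(x<lo+20)&(abs(y)<70)&(z>5)&(z<160); print(n,lo,m.sum(),np.percentile(z[m],[10,50,90]).round() if m.any() else "")
    if n=="top":cv2.imwrite("pics/t5.png",cv2.resize(c["image"][180:320,340:520],None,fx=4,fy=4))
st()
E
```

```text
scene -140 84 [ 68. 115. 155.]
scene -120 435 [ 42.  95. 134.]
scene -100 279 [ 22.  26. 154.]
scene -80 284 [22. 24. 27.]
scene -60 289 [22. 25. 27.]
scene -40 200 [22. 25. 27.]
scene -20 127 [ 5.  7. 26.]
scene 0 585 [ 23.  71. 122.]
scene 20 357 [ 22.  25. 143.]
scene 40 322 [22. 25. 27.]
scene 60 333 [22. 24. 27.]
scene 80 378 [ 7. 23. 27.]
scene 100 27 [6. 7. 8.]
scene 120 2 [5. 5. 5.]
top -140 47 [  7. 103. 109.]
top -120 26 [  6. 106. 111.]
top -100 38 [ 7. 24. 28.]
top -80 52 [22. 25. 28.]
top -60 106 [21. 25. 29.]
top -40 139 [21. 25. 29.]
top -20 130 [ 6. 24. 39.]
top 0 538 [ 51. 102. 134.]
top 20 39 [ 22.  28. 158.]
top 40 242 [21. 25. 29.]
top 60 300 [21. 25. 29.]
top 80 216 [18. 25. 29.]
top 100 27 [5. 6. 8.]
top 120 19 [5. 6. 9.]
 t=62.2 pos [ 419.7 -258.3   14. ] F [-0.   0.   0.2] gap -0.5
```

View pics/t5.png

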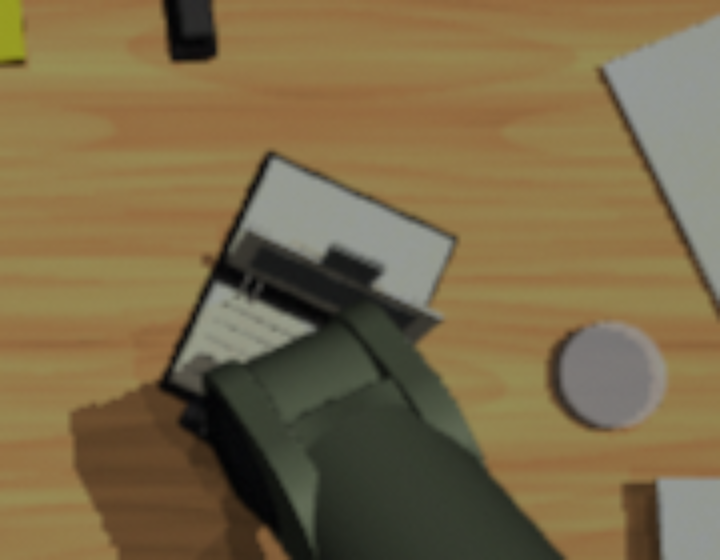

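The leaf stands almost upright, leaning slightly to +x. I'll push it over with closed fingers from the +x side.

```bash
cat >> h.py <<'E'
def cal(x,z): return np.array([*(CO+x*CX),z])
def calprof():
    for n in("scene","top"):
        c=camera(n); w=cloud(c); d=w[...,:2]-CO; x=d@CX; y=d@np.array([-CX[1],CX[0]]); z=w[...,2]
        print(n,[(lo,int(np.percentile(z[m],50)),int(np.percentile(z[m],95))) for lo in range(-140,140,20) for m in [(x>lo)&(x<lo+20)&(abs(y)<70)&(z>12)&(z<165)] if m.sum()>15])
    return c
E
python3 - <<'E'
from h import *
movel(cal(-118,260),max_speed=250); movel(cal(75,260),max_speed=250); calprof()
movel(cal(75,95),max_speed=200); h=movel(cal(-35,95),max_speed=100,guard=15); st(f"hit={h}")
wait(1); movel(cal(-20,200),max_speed=200)
a=cal(75,280);movel(a,max_speed=250); calprof(); st()
E
```

```text
scene [(-100, 24, 28), (-80, 24, 27), (-60, 24, 27), (-40, 24, 27), (-20, 25, 35), (0, 75, 127), (20, 24, 156), (40, 24, 27), (60, 24, 28), (80, 24, 28)]
top [(-100, 24, 29), (-80, 25, 31), (-60, 25, 30), (-40, 24, 30), (-20, 26, 49), (0, 96, 147), (20, 27, 159), (40, 25, 30), (60, 24, 29), (80, 25, 30)]
hit=False t=66.6 pos [ 495.3 -293.7   95. ] F [-0.5 -0.5  0.1] gap 0.1
scene [(-140, 30, 35), (-120, 31, 35), (-100, 31, 34), (-80, 31, 34), (-60, 31, 35), (-40, 31, 34), (-20, 29, 37), (0, 24, 39), (20, 24, 27), (40, 24, 28), (60, 24, 28), (80, 23, 27)]
top [(-140, 33, 37), (-120, 31, 36), (-100, 31, 37), (-80, 31, 37), (-60, 32, 37), (-40, 32, 38), (-20, 32, 40), (0, 24, 38), (20, 25, 29), (40, 25, 30), (60, 25, 30), (80, 24, 29)]
 t=69.0 pos [ 593.2 -340.2  278.6] F [ 0.3 -0.1  0.3] gap -0.8
```

```bash
python3 - <<'E'
from h import *
levers()
c=camera("scene"); cv2.imwrite("pics/s6.png",c["image"])
w0=cloud(pickle.load(open("scene0.pkl","rb")));w1=cloud(c)
for nm,lo,hi,b in(("tin",20,50,(340,450,380,480)),("glue",20,95,(590,660,410,480)),("notes",10,25,(700,815,-110,0)),("mug",30,95,(690,815,40,150))):
    print(nm,[rect(max(blobs(w,lo,hi,b),key=len))[:2] for w in(w0,w1)])
E
```

```text
scene [(np.int64(164), np.float64(0.07), np.float64(7.0), np.float64(42.0)), (np.int64(167), np.float64(0.06), np.float64(9.0), np.float64(41.0)), (np.int64(172), np.float64(0.08), np.float64(8.0), np.float64(43.0))]
top [(np.int64(90), np.float64(0.04), np.float64(5.0), np.float64(36.0)), (np.int64(95), np.float64(0.05), np.float64(4.0), np.float64(39.0)), (np.int64(89), np.float64(0.04), np.float64(5.0), np.float64(38.0))]
tin [[393.2, 428.8], [393.1, 428.7]]
glue [[622.6, 445.8], [621.6, 444.9]]
notes [[757.3, -52.7], [768.2, -47.6]]
mug [[753.4, 105.5], [751.7, 94.2]]
```

View pics/s6.png

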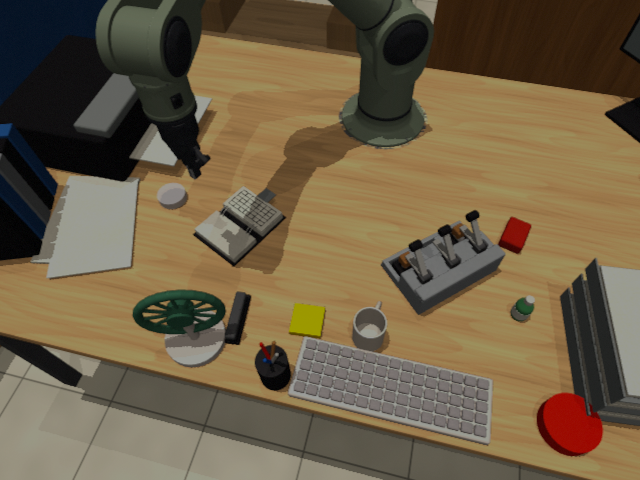

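```bash
python3 -c "
import cv2,numpy as np
a=cv2.imread('pics/scene0.png').astype(int);b=cv2.imread('pics/s6.png').astype(int)
for n,(y,y2,x,x2) in dict(notes=(300,342,285,330),mug=(298,350,348,390),stapler=(288,345,222,252),tape=(180,210,155,190)).items(): print(n,np.abs(a-b)[y:y2,x:x2].mean())
from workcell import *
finish_job()"
```

```text
notes 2.971252204585538
mug 3.0128205128205128
stapler 2.5682261208577
tape 3.897777777777778
the job is handed in; nothing more can be done
```

The counter is closed and the job is handed in, after about 69 s on the robot's clock.

- **Opening the rack:** lever 0 opened first. Lever 2 was blocked and the push stopped at a low force, so I threw lever 1 and then lever 2. Contact forces I read at the stops were about 16 N at most.
- **Stamps:** two were on the desk, and no third was visible in either camera. One was knocked aside before I reached it, so I measured it again. They now stand upright in pockets 2 and 0, with the grip tops at about the right height and within about 2 mm of the pocket centres.
- **Locking:** all three levers are forward again, and in the final check they read the same as at the start.
- **Calendar:** the leaf's tab slipped out of the fingers just past 60–90°, leaving the leaf standing nearly upright. I pushed it over with closed fingers. It now lies flat on the -x side (31–33 mm high) with the month grid up.

**Check that disagreed:** my last position check gave shifts of about 11 mm for the notes and the mug. I took these for an error in that measurement, because both sit in the same place in the before and after images. The pixel differences there were about 3 grey levels, similar to the stapler (2.6) and tape (3.9). The tin and the glue did not move by more than about 1 mm.

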